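# Present the notched slide to the label reader

### The job

Of the three thick glass slides standing in the slot rack, find the one with a small notch cut out of a top corner: the notch marks its frosted, labelled end. Take it out by its clear part, fingers off the frosted end and leaving the other two slides in their slots, and hold it up with the label facing up into the reader's window, square to the window and with the label centred in front of it about 12 cm away. Finish while holding it still there, touching nothing but the fingers; do not put it down.

Things in the scene. Friction and masses are not known exactly. Their poses are not given: they have to be found in the camera images.
- slide: notched glass slide 76 x 50 x 8 mm, 60 g, standing on a long edge in a slot. Origin: middle of its lower edge. x: along it to the frosted white end (x = 12 to 38 mm; the rest is clear). z: to the top edge (0 to 50 mm). y: out of the labelled face (faces at y = +-4 mm). A 10 x 10 mm notch is cut from the top corner at the frosted end: seen from the label side, upper left
- label (a point): centre of the paper label (20 x 34 mm, with a bar code) on the +y face of the frosted end: 25 mm from the slide's origin along x, 4 mm along y, 21 mm along z; axes as the slide
- notch (a point): centre of the notch: 33 mm along the slide's x, 45 mm along its z
- grip (a point): a good place for the finger pads (the TCP) on the clear part, gripping across the 8 mm thickness from the top edge: x -12, y 0, z 45 mm in the slide's frame
- blank_a: a slide of the same size with a frosted end but no notch and no label, in another slot; same frame; leave it there
- blank_b: a second slide without notch or label, in the remaining slot, its frosted end the other way; same frame; leave it there
- rack: fixed grey slot rack, 96 x 140 x 22 mm, origin under its centre. Three slots along its x at y = -50, 0, +50 mm, open at the top, 10 mm wide, 78 mm long; slot floor 8 mm over the rack's underside, so slides stick out 36 mm above the rack and their tops are at 58 mm; they lift straight out
- microscope: obstacle to pass above or round (it may stand between the arm's start and the rack): fixed microscope, within x -105 to +185 mm, y -115 to +110 mm of its origin (centre of its foot, on the desk), its stand 306 mm high; the eyepieces rise above that and reach out towards the robot, so pass well above or keep away
- reader: fixed stand of the label reader: base 85 x 85 x 10 mm, origin under its centre, steel post 16 mm thick and 325 mm high at x = +15 mm, front to -x
- reader_head: grey head of the reader, 44 x 64 x 46 mm. Origin: centre of its black window (50 x 34 mm), 285 mm over the desk, 32 mm in front (-x) of the stand's origin. It looks along its own -x, to the stand's front and 45 degrees down; its y is level. The label belongs at x = -120 mm, y = z = 0 here, slide y along head +x; slide z along head z suits a grip from the top edge

How it is judged:
By the outcome, as a careful person would: the job done as asked, in the order asked, and still so for the second after the job is handed in, while the arm keeps its last pose, push and grip.
It also fails if it takes over 43 s, if anything falls off the work surface, if the arm or the gripper's body presses on something with over 40 N, if the wrist force passes 120 N, or if a joint passes its speed limit or range.

### The arm

A 7-joint arm with a two-finger parallel gripper is mounted at the origin on a cart in front of the work surface, level with it; the furniture and walls round the work are solid. World frame = base frame: x ahead of the robot, y to its left, z up, the work surface at z = 0. Lengths are in m, angles in rad, forces in N, time in s.
With the tool pointing down it reaches from about 0.425 to 0.95 m from the base axis. Payload 4.7 kg.
Tool frame: the origin (TCP) lies between the finger pads, 19 mm behind the fingertips; this is the grasp point; z points along the fingers, y is the line along which they close (so a half turn about z gives the same grasp; the last joint's range is limited). The gripper opens to 85 mm and grips with 20 to 120 N. Pads are 22 mm wide; open, the fingers measure 114 mm over their backs; the gripper's body (76 mm by 85 mm) begins 54 mm behind the grasp point. The pads swing forward as they close: fully open they stand 13 mm farther back than shut.
Start: joints at [-1.197, 0.469, -0.049, 1.532, 0.024, 1.141, -0.082], TCP at [0.265, 0.621, 0.25] pointing down, gripper open.
Joint ranges: [-2.59, 2.59], [-0.33, 1.99], [-1.39, 1.29], [0.1, 2.45], [-1.04, 4.18], [0.21, 1.99], [-2.66, 2.66]. Speed limits (rad/s): [2.57, 2.57, 3.14, 3.14, 3.14, 3.14, 3.14].

### API

Orientations are given as [roll, pitch, yaw] about the fixed x, y, z axes, in that order (R = Rz(yaw) Ry(pitch) Rx(roll)).
In Python, from plant import robot gives the robot as it stands. Calls block until the motion is done:
- robot.goto(position, orientation): joint-space move of the TCP to a pose.
- robot.move_straight(position, vel=0.15, attitude=None, contact_N=None): straight line of the TCP; attitude=None keeps the orientation; vel is the mean speed in m/s. With contact_N (N) it stops when the force on the tool has changed by that much, and returns True; else False.
- robot.move_joints(angles): joint-space move.
- robot.grip(opening, strength=None): opening from 0.0 (shut) to 1.0 (fully open); strength is the grip in N (None keeps the last); returns when the fingers have stopped.
- robot.sleep(seconds).
- robot.inverse_kinematics(position, orientation): joint angles nearest the present ones, or None.
- robot.sense(): the state.
- robot.grab_frame(name): name is "side" or "top" or "wrist"; returns a dict with "image" (480x640x3 uint8, red, green, blue), "range_z" (480x640 float32, m along the optical axis (not along the pixel's ray), 0 where there is no reading), "fx", "fy", "cx", "cy" (pixels), "R" (3x3) and "t" (3): a world point X has camera coordinates R X + t. Camera axes: x right, y down, z forward; pixel columns grow to the right and rows downward; lengths in m; the calibration is good to about 2 mm. The wrist camera is an equidistant fisheye: a pixel r from the principal point sees the ray r / f radians off the axis. A picture is of the moment at which its call begins.
A pose or a line that the arm cannot do raises robot.IKError and nothing moves.
- robot.close_job(): hands the job in; it is judged then, once.
The state is a dict: "t": time; "joint_pos": joint angles; "joint_velocities": joint speeds; "effort": joint torques, N m; "tcp_pos": TCP position; "tcp_rot": TCP orientation; "wrist_force": force on the tool from outside, world axes, zero at the start; "torque": the same for the moment, N m; "opening": opening from 0.0 (shut) to 1.0 (fully open); "gripper_force": force on a finger pad.
Only numpy, scipy, OpenCV 4.12 (cv2) and the standard library are available. Lean on these libraries where they do the work, as an engineer would, in place of code of your own. Each camera call takes 0.05 s, during which the arm holds its last target. There are 200 camera calls.

## Working session

There is one attempt and no reset: what is moved stays moved. The work goes in short steps, each a Python script; the robot and the scene stay as the last script left them, time stands still between calls to the robot, and variables do not carry over. Pictures are saved under pics/ and viewed, at most 10 in all, crops included, and the job is handed in when it is done.

```bash
ls; mkdir -p pics; python3 - <<'E'
from plant import robot
import cv2,numpy as np
ims=[]
for n in("side","top"):
    f=robot.grab_frame(n); np.savez(f"pics/{n}.npz",**f)
    cv2.imwrite(f"pics/{n}.png",f["image"][:,:,::-1])
    print(n,f["fx"],f["cx"],f["cy"],(-f["R"].T@f["t"]).round(3),f["R"].round(3).tolist())
print(robot.sense())
E
```

```text
pics
side 491.5133010819824 329.94913735814447 243.69916189389963 [ 0.162 -0.827  0.618] [[0.898, -0.44, 0.011], [-0.166, -0.362, -0.917], [0.408, 0.822, -0.398]]
top 541.0663868725435 320.479043105752 228.06879974382343 [0.406 0.045 1.226] [[0.004, -1.0, -0.009], [-0.987, -0.003, -0.161], [0.161, 0.01, -0.987]]
{'t': 0.1, 'joint_pos': array([-1.1969118 ,  0.46933631, -0.04859449,  1.53357359,  0.02406187,
        1.14097802, -0.08229023]), 'joint_velocities': array([ 3.24991199e-05, -2.76545663e-03,  2.94007204e-04, -1.54416266e-03,
       -3.47870861e-04, -5.92406915e-05,  1.18450380e-03]), 'effort': array([ 7.40754458e-04, -5.11512101e+01, -4.68723290e-02, -2.38392395e+01,
        1.07839628e-02,  4.40547854e-03,  9.06760192e-06]), 'tcp_pos': array([0.26437364, 0.62054389, 0.24908318]), 'tcp_rot': array([-3.13988108e+00,  2.43391952e-05,  2.73883058e+00]), 'wrist_force': array([-0.54298299,  0.20806725,  0.60090167]), 'torque': array([ 0.03509776,  0.04712985, -0.03495996]), 'gripper_force': 0.0, 'opening': 0.9968365240593269}
```

View pics/side.png

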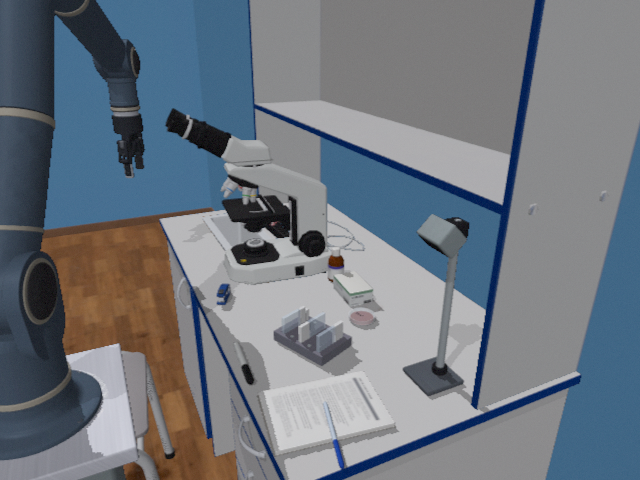

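View pics/top.png

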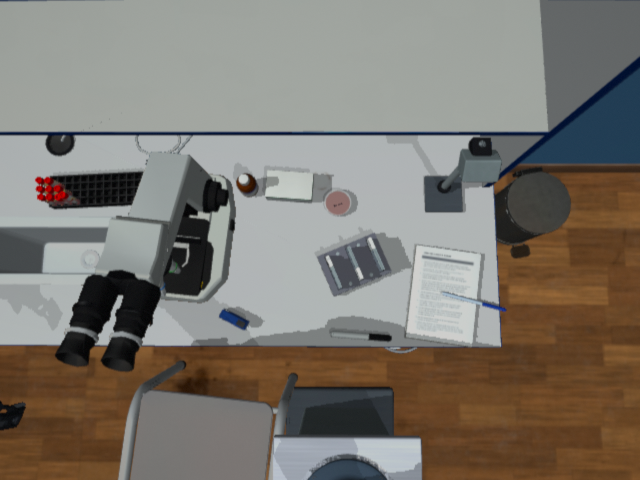

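```bash
cat > h.py <<'E'
import cv2,numpy as np
def world(f,u,v,z=None):
    """pixel -> world: by depth image, or on plane at height z"""
    d=np.array([(u-f["cx"])/f["fx"],(v-f["cy"])/f["fy"],1.])
    R,t=f["R"],f["t"]; c=-R.T@t; w=R.T@d
    if z is None: return c+w*f["range_z"][int(round(v)),int(round(u))]
    return c+w*(z-c[2])/w[2]
def proj(f,X):
    p=f["R"]@np.asarray(X)+f["t"]; return np.array([f["fx"]*p[0]/p[2]+f["cx"],f["fy"]*p[1]/p[2]+f["cy"]])
E
python3 - <<'E'
from h import *
s=dict(np.load("pics/side.npz"));t=dict(np.load("pics/top.npz"))
a=cv2.resize(s["image"][295:365,265:360],None,fx=5,fy=5,interpolation=cv2.INTER_CUBIC)
b=cv2.resize(t["image"][225:300,310:400],None,fx=4,fy=4,interpolation=cv2.INTER_CUBIC)
c=cv2.resize(s["image"][205:270,405:480],None,fx=4,fy=4,interpolation=cv2.INTER_CUBIC)
im=np.zeros((590,800,3),np.uint8)
im[:350,:475]=a; im[:300,440+0:800]=b; im[310:570,490:790]=c
cv2.imwrite("pics/crop.png",im[:,:,::-1])
P=lambda n,f,u,v:print(n,world(f,u,v).round(3))
for n,f,u,v in [("shelf edge",t,300,130),("shelf edge R",t,540,130),("cupb top",t,300,50),("shelf side",s,380,150),("shelf under",s,470,183),("divider",s,520,250),("rackside",s,312,325),("head",s,432,235),("head top",t,482,167),("eyep",t,80,345),("eyep2",t,125,355),("micro top",t,130,240),("micro",t,180,170),("desk",t,270,280),("deskR",t,495,340),("mic eye side",s,178,118)]:P(n,f,u,v)
E
```

```text
shelf edge [0.706 0.087 0.382]
shelf edge R [ 0.707 -0.303  0.38 ]
cupb top [0.845 0.089 0.382]
shelf side [0.724 0.069 0.383]
shelf under [ 0.734 -0.206  0.382]
divider [ 0.741 -0.329  0.306]
rackside [ 0.522 -0.02   0.047]
head [ 0.645 -0.231  0.311]
head top [ 0.66  -0.222  0.326]
eyep [0.364 0.4   0.429]
eyep2 [0.351 0.331 0.436]
micro top [0.528 0.364 0.354]
micro [0.675 0.317 0.25 ]
desk [ 0.487  0.171 -0.002]
deskR [ 0.357 -0.329  0.002]
mic eye side [0.352 0.331 0.434]
```

View pics/crop.png

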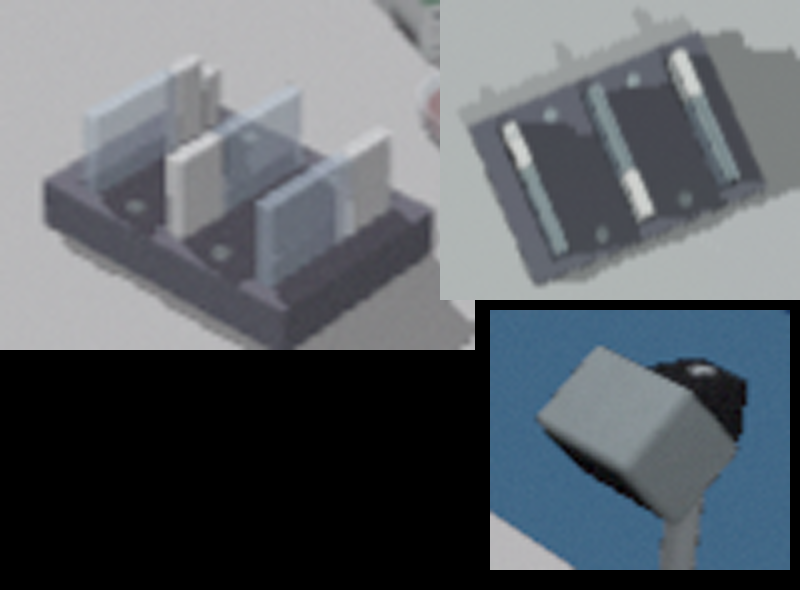

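```bash
cat >> h.py <<'E'
def ray(f,u,v):
    d=np.array([(u-f["cx"])/f["fx"],(v-f["cy"])/f["fy"],1.]);w=f["R"].T@d
    return -f["R"].T@f["t"],w/np.linalg.norm(w)
def meet(r1,r2):
    """midpoint of two rays and their gap"""
    (a,d),(b,e)=r1,r2; s=np.linalg.lstsq(np.c_[d,-e],b-a,rcond=None)[0]
    p,q=a+s[0]*d,b+s[1]*e; return (p+q)/2,np.linalg.norm(p-q)
E
python3 - <<'E'
from h import *
from plant import robot
s=dict(np.load("pics/side.npz"));t=dict(np.load("pics/top.npz"))
for n,a,b in [("L clear",(340,287.5),(287.6-5,316.8)),("L white",(327.5,256),(305,307)),("M clear",(349,247),(325,313)),("M white",(361,279),(300,327))]:
    p,g=meet(ray(t,*a),ray(s,*b));print(n,p.round(4),round(g,4),world(t,*a,z=.058).round(3))
def rect(mask,z,n):
    cs=cv2.findContours(mask,cv2.RETR_EXTERNAL,cv2.CHAIN_APPROX_NONE)[0]; c=max(cs,key=cv2.contourArea)
    w=np.array([world(t,*p[0],z=z)[:2] for p in c],np.float32); print(n,cv2.minAreaRect(w),len(c))
im=t["image"].astype(int)
def roi(m,x0,x1,y0,y1):
    o=np.zeros(m.shape,np.uint8);o[y0:y1,x0:x1]=m[y0:y1,x0:x1];return o*255
dark=(im.max(2)<110)
rect(cv2.morphologyEx(roi(dark,310,400,225,300),cv2.MORPH_CLOSE,np.ones((7,7))),.022,"rack")
rect(roi(im.max(2)<100,420,470,170,215),.01,"readerbase")
print(im[195,433],im[168,482],im[145,480],im[240,350])
hm=(t["range_z"]>0)&(t["range_z"]<1.0)
pts=np.array([world(t,u,v) for v in range(135,200) for u in range(455,505) if t["range_z"][v,u]>0])
pts=pts[pts[:,2]>.25];print(pts.min(0),pts.max(0),len(pts))
np.save("pics/head.npy",pts)
for z in (.5,.6,.7):
    q=robot.inverse_kinematics([.265,.621,z],[-3.14,0,2.739]);print(z,q)
E
```

```text
L clear [0.4684 0.0141 0.0622] 0.0016 [0.468 0.014 0.058]
L white [0.5344 0.0417 0.0548] 0.0033 [0.536 0.041 0.058]
M clear [ 0.5569 -0.0061  0.0595] 0.0035 [ 0.555 -0.006  0.058]
M white [ 0.4878 -0.0316  0.0582] 0.0035 [ 0.486 -0.031  0.058]
rack ((0.5212835669517517, -0.018534362316131592), (0.09559540450572968, 0.14078299701213837), 22.562952041625977) 219
readerbase ((0.6933279037475586, -0.2263975888490677), (0.09653174877166748, 0.09094911068677902), 0.13073743879795074) 151
[61 68 75] [100 113 115] [78 84 88] [154 157 157]
[ 0.63864541 -0.25590343  0.28330229] [ 0.7131429  -0.16739285  0.37185546] 1637
0.5 [-1.20905896  0.38754848 -0.03368568  1.1047088   0.01265457  1.65111614
 -0.07104923]
0.6 [-1.21815639  0.4303035  -0.02312666  0.82227037  0.01004307  1.89069382
 -0.06782869]
0.7 None
```

```bash
cat >> h.py <<'E'
from scipy.spatial.transform import Rotation as Ro
def pick_rpy(psi): return Ro.from_matrix(np.c_[[-np.cos(psi),-np.sin(psi),0],[-np.sin(psi),np.cos(psi),0],[0,0,-1]]).as_euler("xyz") # x=-slide x,y=slide y,z=-slide z
def place(head,th,off=(-.037,-.004,.024)):
    """TCP pose for label 12 cm before window; off = TCP minus label in slide frame"""
    c=np.sqrt(.5); H=Ro.from_euler("z",th).as_matrix()@np.c_[[c,0,c],[0,1,0],[-c,0,c]]
    S=np.c_[-H[:,1],H[:,0],H[:,2]]
    lab=np.asarray(head)-.12*H[:,0]
    return lab+S@np.asarray(off), Ro.from_matrix(np.c_[-S[:,0],S[:,1],-S[:,2]]).as_euler("xyz"), S, lab
E
python3 - <<'E'
from h import *
from plant import robot
psi=np.radians(22.5)
print(robot.inverse_kinematics([.5,.03,.3],pick_rpy(psi)),robot.inverse_kinematics([.5,.03,.05],pick_rpy(psi)))
p,o,S,l=place([.661,-.226,.285],0);print(p,o,l,robot.inverse_kinematics(p,o))
pts=np.load("pics/head.npy")
P=pts[(pts[:,1]<-.2)&(pts[:,1]>-.25)&(pts[:,0]<.685)]
Rz=Ro.from_euler("z",0)
best=None
rng=np.random.default_rng(0)
for k in range(500):
    a=P[rng.choice(len(P),3,False)];n=np.cross(a[1]-a[0],a[2]-a[0]);m=np.linalg.norm(n)
    if m<1e-5: continue
    i=abs((P-a[0])@(n/m))<.002
    if best is None or i.sum()>best.sum():best=i
Q=P[best];c=Q.mean(0);n=np.linalg.svd(Q-c)[2][2];print(len(P),best.sum(),c,n*np.sign(n[2]),Q.min(0),Q.max(0))
E
```

```text
[-0.40080866  0.13409043  0.28775532  1.88574187 -0.04201195  1.12755391
  1.86602383] [-0.1832674   0.4684157   0.04877235  2.11299593 -0.04137966  0.56104591
  1.85879565]
[ 0.5563482  -0.189       0.21428932] [2.35619449 0.         1.57079633] [ 0.57614719 -0.226       0.20014719] None
854 525 [ 0.65407975 -0.22497151  0.3194388 ] [-0.69997322  0.00205124  0.71416615] [ 0.63864541 -0.24984658  0.30225342] [ 0.6716103  -0.20012074  0.33560865]
```

```bash
python3 - <<'E'
from h import *
from plant import robot
psi=np.radians(22.5)
p0=robot.sense()["tcp_pos"]
robot.move_straight([p0[0],p0[1],.6],vel=.3)
robot.goto([.46,.1,.58],[np.pi,0,np.pi/2]); print(robot.sense()["t"],robot.sense()["joint_pos"].round(2))
robot.goto([.47,0.03,.30],pick_rpy(psi)); print(robot.sense()["t"],robot.sense()["joint_pos"].round(2))
f=robot.grab_frame("wrist");np.savez("pics/w1.npz",**f);cv2.imwrite("pics/w1.png",f["image"][:,:,::-1])
print(f["fx"],f["cx"],f["cy"],-f["R"].T@f["t"],f["R"].round(3).tolist())
def t(d,z=0,x=0,ang=45):
    p,o,S,l=place([.661,-.226,.285],0); q=robot.inverse_kinematics(p+[x,0,z],o)
    print(x,z,None if q is None else q.round(2))
for x in(0,.03,.06,.1):
    for z in(0,.1,-.05):t(0,z,x)
E
```

```text
3.425 [-0.73 -0.    0.42  1.41  0.    1.73 -0.3 ]
5.3 [-0.66  0.08  0.55  1.96 -0.04  1.12  1.87]
371.64829954431775 311.3692352400657 240.76439492969953 [0.40281983 0.00209067 0.42398024] [[-0.383, 0.924, -0.001], [0.884, 0.367, 0.289], [0.268, 0.11, -0.957]]
0 0 None
0 0.1 [-0.42  0.01  0.84  2.19 -0.98  0.35  1.25]
0 -0.05 [ 1.31  0.56 -1.14  2.27  2.23  0.25 -1.73]
0.03 0 [ 1.38  0.58 -1.3   2.17  1.65  0.3  -1.16]
0.03 0.1 [ 0.23  0.08  0.14  2.12 -0.95  0.33  1.19]
0.03 -0.05 [ 1.27  0.61 -1.15  2.21  2.09  0.29 -1.58]
0.06 0 [ 1.25  0.53 -1.16  2.12  1.62  0.24 -1.17]
0.06 0.1 [ 0.21  0.13  0.14  2.06 -0.93  0.32  1.15]
0.06 -0.05 [ 1.22  0.66 -1.15  2.15  1.98  0.33 -1.46]
0.1 0 [ 1.19  0.62 -1.17  2.04  1.57  0.32 -1.09]
0.1 0.1 [ 0.19  0.19  0.14  1.99 -0.89  0.32  1.08]
0.1 -0.05 [ 1.17  0.72 -1.16  2.07  1.87  0.39 -1.33]
```

View pics/w1.png

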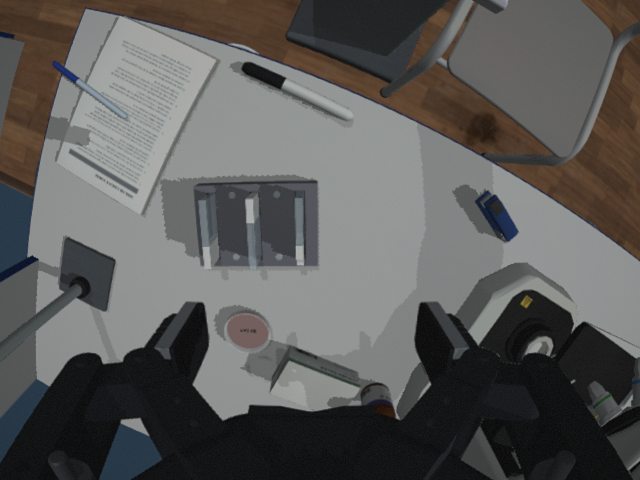

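```bash
cat >> h.py <<'E'
def tool(S,a): # tool rpy for slide rotation S, tool leaning by a towards slide +x
    T=np.c_[-S[:,0],S[:,1],-S[:,2]]@Ro.from_euler("y",a).as_matrix()
    return Ro.from_matrix(T).as_euler("xyz")
def Spick(psi): return Ro.from_euler("z",psi).as_matrix()
E
python3 - <<'E'
from h import *
from plant import robot
psi=np.radians(22.5)
p,o,S,l=place([.661,-.226,.285],0)
g=np.array([.502,.0277,.053])+Spick(psi)@[-.012,0,0]
for a in range(-45,46,5):
    r=np.radians(a)
    Tz=Ro.from_euler("xyz",tool(S,r)).as_matrix()[:,2]
    F=lambda p,S:(lambda q:None if q is None else q.round(2))(robot.inverse_kinematics(p,tool(S,r)))
    print(a,(-Tz).round(2),"PL",F(p,S),"PK",F(g,Spick(psi)))
E
```

```text
-45 [-0.5   0.71  0.5 ] PL [ 0.79  0.63 -1.18  2.25  1.81  1.44 -1.76] PK None
-40 [-0.54  0.64  0.54] PL [ 0.85  0.57 -1.17  2.26  1.82  1.28 -1.74] PK None
-35 [-0.58  0.57  0.58] PL [ 0.92  0.52 -1.17  2.28  1.84  1.12 -1.72] PK None
-30 [-0.61  0.5   0.61] PL [ 0.99  0.47 -1.17  2.29  1.86  0.96 -1.71] PK [ 0.9   0.74 -1.16  2.39  1.89  0.48  0.2 ]
-25 [-0.64  0.42  0.64] PL [ 1.06  0.43 -1.17  2.29  1.88  0.8  -1.69] PK [ 0.75  0.6  -0.98  2.35  1.62  0.34  0.39]
-20 [-0.66  0.34  0.66] PL [ 1.13  0.41 -1.17  2.29  1.91  0.64 -1.67] PK [ 0.61  0.53 -0.83  2.3   1.19  0.29  0.76]
-15 [-0.68  0.26  0.68] PL [ 1.19  0.39 -1.16  2.28  1.94  0.49 -1.66] PK [-0.24  0.4   0.19  2.3  -0.66  0.25  2.5 ]
-10 [-0.7   0.17  0.7 ] PL [ 1.25  0.38 -1.14  2.27  1.97  0.34 -1.64] PK [-0.35  0.42  0.3   2.25 -0.51  0.36  2.34]
-5 [-0.7   0.09  0.7 ] PL [ 1.39  0.48 -1.28  2.25  1.85  0.32 -1.43] PK [-0.43  0.45  0.38  2.2  -0.43  0.47  2.25]
0 [-0.71  0.    0.71] PL None PK [-0.48  0.48  0.44  2.15 -0.37  0.58  2.19]
5 [-0.7  -0.09  0.7 ] PL None PK [-0.52  0.52  0.48  2.1  -0.33  0.68  2.15]
10
[... 194 characters left out ...]
0 [-0.66 -0.34  0.66] PL [ 1.35  0.48 -0.96  2.11 -0.9   0.39  1.48] PK [-0.58  0.65  0.55  1.95 -0.26  0.98  2.08]
25 [-0.64 -0.42  0.64] PL [ 1.24  0.46 -0.79  2.08 -1.    0.55  1.58] PK [-0.59  0.7   0.57  1.9  -0.24  1.07  2.07]
30 [-0.61 -0.5   0.61] PL [ 1.26  0.51 -0.79  2.04 -0.94  0.64  1.56] PK [-0.6   0.75  0.58  1.85 -0.23  1.17  2.06]
35 [-0.58 -0.57  0.58] PL [ 1.14  0.5  -0.61  2.   -1.    0.8   1.63] PK [-0.6   0.8   0.59  1.8  -0.22  1.26  2.06]
40 [-0.54 -0.64  0.54] PL [ 1.14  0.55 -0.61  1.96 -0.96  0.89  1.61] PK [-0.6   0.84  0.6   1.75 -0.21  1.34  2.06]
45 [-0.5  -0.71  0.5 ] PL [ 1.01  0.56 -0.43  1.92 -1.02  1.05  1.67] PK [-0.61  0.89  0.61  1.71 -0.19  1.43  2.06]
```

```bash
cat >> h.py <<'E'
def fray(f,u,v):
    a=np.array([(u-f["cx"])/f["fx"],(v-f["cy"])/f["fy"]]);r=np.linalg.norm(a)
    d=np.array([*(a/r*np.sin(r)),np.cos(r)]);return -f["R"].T@f["t"],f["R"].T@d
def fworld(f,u,v,z):
    c,d=fray(f,u,v);return c+d*(z-c[2])/d[2]
E
python3 - <<'E'
from h import *
f=dict(np.load("pics/w1.npz"));t=dict(np.load("pics/top.npz"));im=f["image"].astype(int)
psi=np.radians(22.5)
m=np.zeros((480,640),np.uint8);m[165:285,180:335]=255*(im.max(2)<115)[165:285,180:335]
m=cv2.morphologyEx(m,cv2.MORPH_CLOSE,np.ones((21,21)))
c=max(cv2.findContours(m,0,cv2.CHAIN_APPROX_NONE)[0],key=cv2.contourArea)
print("rack",cv2.minAreaRect(np.array([fworld(f,*p[0],.022)[:2] for p in c],np.float32)))
w=np.zeros((480,640),np.uint8);w[180:275,195:315]=255*(im.min(2)>185)[180:275,195:315]
w=cv2.morphologyEx(w,cv2.MORPH_OPEN,np.ones((3,3)))
n,_,st,ce=cv2.connectedComponentsWithStats(w)
for k in range(1,n):
    if st[k][4]>20: print("white",st[k],ce[k],fworld(f,*ce[k],.058).round(4))
tim=t["image"].astype(int);w=np.zeros((480,640),np.uint8);w[235:290,318:392]=255*(tim.min(2)>185)[235:290,318:392]
n,_,st,ce2=cv2.connectedComponentsWithStats(w)
for k in range(1,n):
    if st[k][4]>8: print("top white",st[k],ce2[k],world(t,*ce2[k],.058).round(4)); [print("   ",(lambda r:(r[0].round(4),round(r[1],4)))(meet(ray(t,*ce2[k]),fray(f,*ce[j])))) for j in range(1,len(ce))]
# clear/frosted extents of the right-hand column
for v in range(184,270,4): print(v,im[v,290:310].sum(1).tolist())
E
```

```text
rack ((0.5233280658721924, -0.02883721888065338), (0.10634641349315643, 0.1614212542772293), 22.772682189941406)
top white [369 238   6  10  30] [371.26666667 242.7       ] [ 0.565 -0.054  0.058]
top white [327 256   5  10  22] [329.22727273 261.        ] [0.5248 0.0374 0.058 ]
top white [357 268   6  10  31] [359.22580645 272.70967742] [ 0.4997 -0.0273  0.058 ]
184 [259, 261, 264, 268, 264, 268, 260, 264, 264, 266, 265, 264, 265, 268, 266, 266, 269, 268, 266, 263]
188 [264, 261, 267, 265, 265, 266, 264, 265, 264, 262, 266, 263, 265, 262, 266, 265, 264, 265, 265, 267]
192 [191, 196, 191, 185, 167, 144, 192, 212, 207, 208, 208, 201, 210, 215, 174, 255, 263, 268, 265, 268]
196 [194, 193, 192, 187, 178, 180, 206, 208, 206, 202, 207, 203, 224, 222, 178, 246, 268, 266, 263, 262]
200 [197, 194, 192, 180, 221, 336, 346, 349, 346, 342, 348, 345, 310, 230, 167, 227, 259, 267, 267, 262]
204 [197, 190, 194, 179, 227, 325, 345, 356, 355, 355, 347, 341, 306, 228, 171, 227, 261, 260, 261, 263]
208 [196, 195, 193, 185, 231, 324, 348, 358, 356, 352, 352, 354, 330, 251, 159, 216, 249, 265, 260, 262]

[... 874 characters left out ...]
 350, 350, 348, 347, 351, 351, 355, 326, 147, 155, 244, 261, 262, 262]
248 [188, 191, 194, 187, 195, 303, 509, 515, 513, 512, 516, 516, 489, 382, 143, 165, 243, 263, 263, 262]
252 [192, 188, 186, 191, 174, 286, 515, 517, 513, 511, 518, 518, 489, 393, 150, 151, 246, 260, 262, 261]
256 [216, 197, 190, 186, 190, 292, 508, 516, 516, 515, 516, 521, 504, 431, 200, 162, 243, 263, 255, 260]
260 [258, 263, 260, 261, 258, 272, 351, 443, 456, 460, 458, 462, 456, 429, 270, 241, 246, 256, 261, 261]
264 [258, 259, 256, 259, 256, 258, 305, 484, 509, 511, 510, 510, 519, 478, 260, 243, 258, 261, 258, 256]
268 [393, 396, 398, 392, 397, 391, 394, 394, 394, 393, 398, 394, 392, 396, 394, 400, 395, 395, 396, 395]
```

```bash
python3 - <<'E'
from h import *
f=dict(np.load("pics/w1.npz"));t=dict(np.load("pics/top.npz"))
R=Spick(np.radians(22.5))
for n,u,v,x in[("near end",298.8,198,-38),("frost",299.3,246,12),("notch",299.8,259.3,28)]:
    p=fworld(f,u,v,.058);print(n,p.round(4),"->origin",(p-R@[x/1e3,0,.05]).round(4))
p,g=meet(ray(t,329.3,261),fray(f,299.6,252.6));print("white top two views",p.round(4),g, (p-R@[.02,0,.05]).round(4))
E
```

```text
near end [0.4687 0.0155 0.058 ] ->origin [0.5039 0.0301 0.008 ]
frost [0.5151 0.0349 0.058 ] ->origin [0.5041 0.0303 0.008 ]
notch [0.5285 0.0408 0.058 ] ->origin [0.5026 0.0301 0.008 ]
white top two views [0.5255 0.038  0.0477] 0.001855847165491687 [ 0.507   0.0304 -0.0023]
```

```bash
python3 - <<'E'
from h import *
from plant import robot
S=Spick(np.radians(22.5)); o=tool(S,np.radians(30))
g=np.array([.503,.029,.008])+S@[-.015,0,.043]
robot.grip(.4,30)
robot.goto(g+[0,0,.09],o)
print(robot.move_straight(g,vel=.1,contact_N=12)); s=robot.sense();print(s["t"],s["tcp_pos"]-g,s["opening"],s["wrist_force"])
f=robot.grab_frame("wrist");np.savez("pics/w2.npz",**f);cv2.imwrite("pics/w2.png",f["image"][:,:,::-1])
E
```

```text
False
7.6333 [ 4.48694040e-04 -7.44317884e-05  4.42226024e-04] 0.3972323706557184 [ 0.10267345  0.1938544  -0.322443  ]
```

View pics/w2.png

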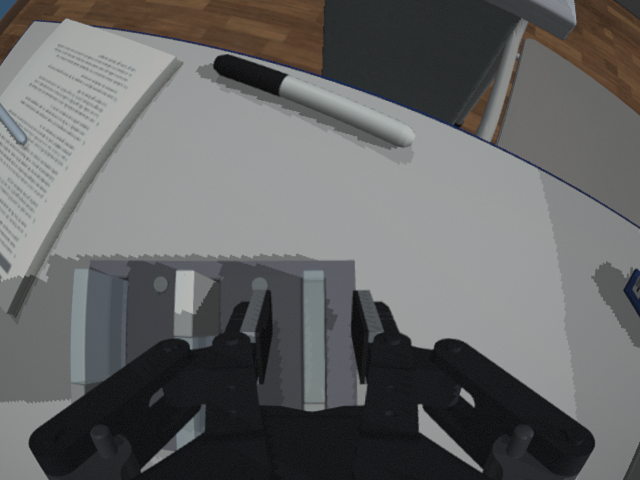

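```bash
python3 - <<'E'
from h import *
from plant import robot
robot.grip(0,40); s=robot.sense();print(s["t"],s["tcp_pos"],s["opening"],s["gripper_force"],s["wrist_force"])
p=s["tcp_pos"]; print(robot.move_straight(p+[0,0,.14],vel=.12)); s=robot.sense();print(s["t"],s["opening"],s["gripper_force"],s["wrist_force"])
f=robot.grab_frame("wrist");np.savez("pics/w3.npz",**f)
f2=robot.grab_frame("side");np.savez("pics/s3.npz",**f2)
im=np.vstack([np.hstack([cv2.resize(f["image"],(400,300)),cv2.resize(f2["image"],(400,300))]),np.hstack([cv2.resize(f["image"][230:430,200:420],(400,300)),cv2.resize(f2["image"][220:370,250:450],(400,300))])])
cv2.imwrite("pics/c3.png",im[:,:,::-1])
p,o,S,l=place([.661,-.226,.285],0,off=(-.040,-.004,.022))
for a in(20,25,30,35):
    q=robot.inverse_kinematics(p,tool(S,np.radians(a)));print(a,None if q is None else q.round(2))
E
```

```text
8.0333 [0.48943023 0.02325094 0.0514688 ] 0.08587185068857459 40.707040429115295 [-0.09808849 -0.41188813  2.09449642]
False
9.35 0.08499159074089489 40.335769057273865 [-0.31124569 -0.20573907 -1.07696992]
20 [ 1.34  0.48 -0.96  2.11 -0.91  0.38  1.48]
25 [ 1.24  0.46 -0.79  2.08 -1.01  0.55  1.59]
30 [ 1.25  0.51 -0.79  2.04 -0.95  0.63  1.56]
35 [ 1.13  0.5  -0.61  2.   -1.01  0.8   1.63]
```

View pics/c3.png

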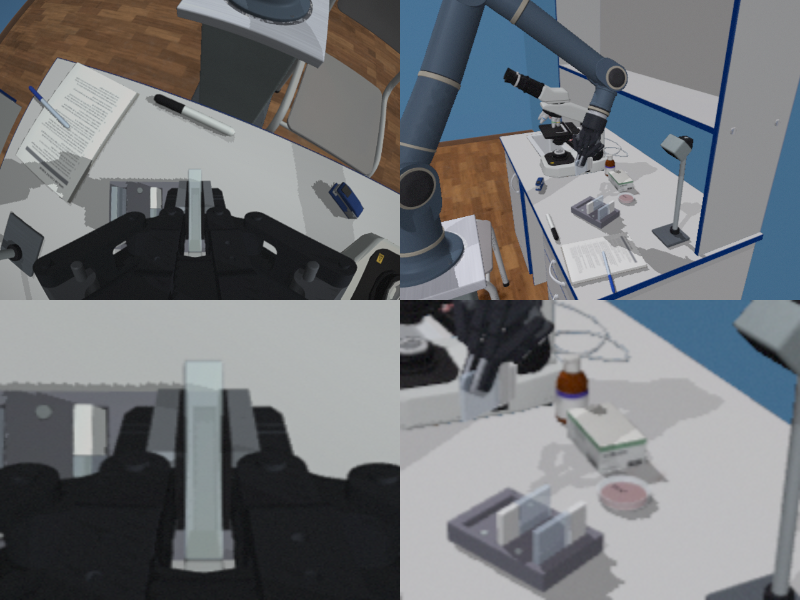

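```bash
python3 - <<'E'
from h import *
s=dict(np.load("pics/s3.npz"));t=dict(np.load("pics/top.npz"));w=dict(np.load("pics/w2.npz"))
p=fworld(w,313.5,271,.058);print("near end w2",p, "origin", p-Spick(np.radians(22.5))@[-.038,0,.05])
im=t["image"].astype(int).sum(2)
print("col 432",[(v,im[v,432]) for v in range(170,218,1) if abs(im[v+1,432]-im[v-1,432])>60],"row 207",[(u,im[207,u]) for u in range(415,475) if abs(im[207,u+1]-im[207,u-1])>60])
# head planes, both cameras
def planes(f,u0,u1,v0,v1,lab):
    P=np.array([world(f,u,v) for v in range(v0,v1) for u in range(u0,u1) if f["range_z"][v,u]>0])
    P=P[(P[:,2]>.25)&(P[:,2]<.36)&(P[:,0]>.6)&(P[:,0]<.74)]
    for d,nm in(((-.707,0,.707),"hz"),((0,-1,0),"-y")):
        k=P@np.array(d); h,e=np.histogram(k,np.arange(k.min(),k.max()+.002,.002)); i=h.argmax()
        Q=P[abs(k-e[i]-.001)<.003]; c=Q.mean(0); n=np.linalg.svd(Q-c)[2][2]; n*=np.sign(n@d)
        print(lab,nm,len(Q),"d",np.median(Q@np.array(d)).round(4),"n",n.round(3),"x,y,z pct",np.percentile(Q,[2,98],axis=0).round(4).tolist())
planes(t,455,505,135,200,"top"); planes(s,412,470,205,262,"side")
E
```

```text
near end w2 [0.46907502 0.01518238 0.058     ] origin [0.50418244 0.02972435 0.008     ]
col 432 [(174, np.int64(459)), (175, np.int64(393)), (176, np.int64(271)), (177, np.int64(215)), (211, np.int64(212)), (212, np.int64(384)), (213, np.int64(521))] row 207 [(423, np.int64(528)), (424, np.int64(452)), (425, np.int64(225)), (462, np.int64(267)), (463, np.int64(369)), (465, np.int64(403)), (466, np.int64(524))]
top hz 787 d -0.2366 n [-0.705  0.005  0.71 ] x,y,z pct [[0.6394, -0.2528, 0.3028], [0.6702, -0.1923, 0.3338]]
top -y 183 d 0.1918 n [ 0.005 -1.    -0.026] x,y,z pct [[0.6426, -0.1943, 0.2841], [0.6928, -0.1908, 0.3305]]
side hz 661 d -0.2372 n [-0.704 -0.004  0.711] x,y,z pct [[0.64, -0.253, 0.303], [0.6684, -0.1938, 0.3321]]
side -y 535 d 0.2534 n [-0.018 -1.     0.002] x,y,z pct [[0.6425, -0.2554, 0.279], [0.6925, -0.2502, 0.328]]
```

```bash
python3 - <<'E'
from h import *
from plant import robot
head=[.6557,-.2225,.2855]
p,o,S,l=place(head,0,off=(-.041,-.004,.0225)); o=tool(S,np.radians(30)); print(p,l)
for d in([-.06,.1,.1],[-.04,.1,.05],[0,.1,.05],[0,.1,0],[0,0,0]):
    q=robot.inverse_kinematics(p+d,o);print(d,None if q is None else q.round(2))
v=p+[-.04,.1,.05]
try:
    robot.goto(v,o); print(robot.sense()["joint_pos"].round(2),robot.inverse_kinematics(p,o))
    robot.move_straight(p,vel=.1)
except Exception as e: print("ERR",e)
s=robot.sense();print(s["t"],s["tcp_pos"]-p,s["joint_pos"].round(2),s["opening"],s["gripper_force"],s["wrist_force"])
im=[]
for n in("side","top","wrist"):
    f=robot.grab_frame(n);np.savez(f"pics/{n}4.npz",**f);im.append(f["image"])
a=np.zeros((600,800,3),np.uint8)
a[:300,:400]=cv2.resize(im[0],(400,300));a[:300,400:]=cv2.resize(im[2],(400,300))
a[300:,:400]=cv2.resize(im[0][170:320,330:530],(400,300));a[300:,400:]=cv2.resize(im[1][130:280,380:580],(400,300))
cv2.imwrite("pics/c4.png",a[:,:,::-1])
E
```

```text
[ 0.55210886 -0.1815      0.21372866] [ 0.57084719 -0.2225      0.20064719]
[-0.06, 0.1, 0.1] None
[-0.04, 0.1, 0.05] [ 1.48  0.37 -1.16  2.2  -0.99  0.55  1.46]
[0, 0.1, 0.05] [ 1.38  0.44 -1.14  2.13 -0.9   0.48  1.34]
[0, 0.1, 0] [ 1.35  0.57 -1.14  2.17 -0.9   0.35  1.42]
[0, 0, 0] [ 1.26  0.5  -0.79  2.05 -0.96  0.64  1.58]
[ 1.48  0.37 -1.16  2.2  -0.99  0.55  1.46] [ 1.37524957  0.56951382 -0.96685824  2.0484427  -0.80502091  0.55855224
  1.44728387]
12.9833 [-0.00015323  0.00078093  0.00029526] [ 1.37  0.57 -0.96  2.05 -0.81  0.56  1.45] 0.08312859536951245 40.34978985786438 [-0.4315898   0.08156112 -0.32453753]
```

View pics/c4.png

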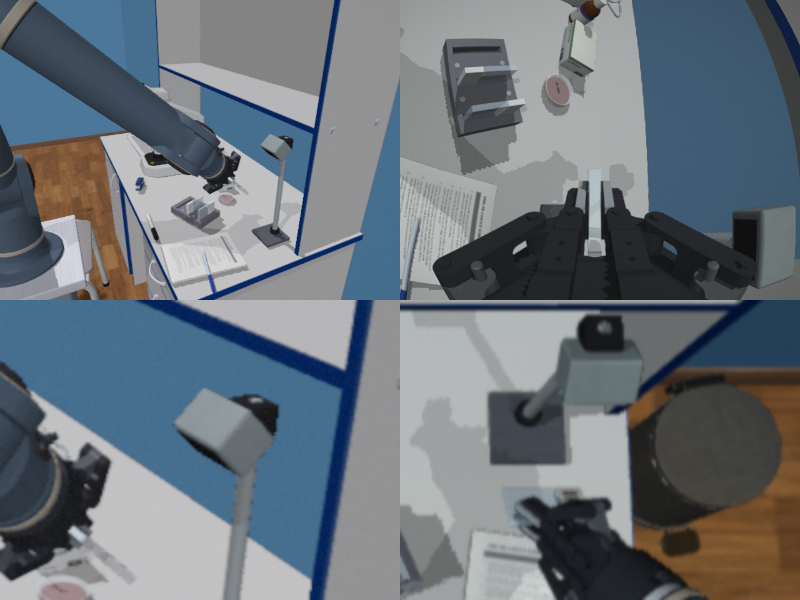

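```bash
python3 - <<'E'
from h import *
p,o,S,l=place([.6557,-.2225,.2855],0)
org=l-S@[.025,.004,.021]
out=[]
for n,x0,y0 in(("top4",410,200),("side4",350,255)):
    f=dict(np.load(f"pics/{n}.npz"));k=6
    a=cv2.resize(f["image"][y0:y0+70,x0:x0+65],None,fx=k,fy=k,interpolation=cv2.INTER_CUBIC)
    for x,y,z in[(-38,4,0),(38,4,0),(38,4,40),(28,4,50),(-38,4,50),(25,4,21)]:
        u=(proj(f,org+S@(np.array([x,y,z])/1e3))-[x0,y0]+.5)*k
        cv2.circle(a,tuple(int(i) for i in u),4,(255,0,0),1)
    out.append(a)
cv2.imwrite("pics/c5.png",np.hstack(out)[:,:,::-1])
E
```

```text
(no output)
```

View pics/c5.png

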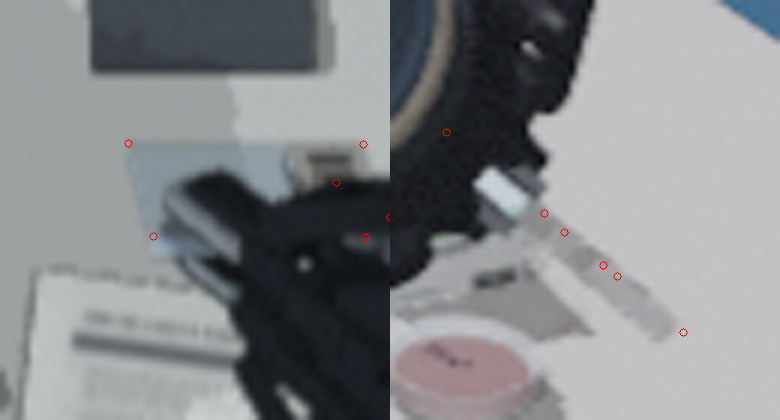

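```bash
python3 - <<'E'
from plant import robot
robot.sleep(.5);s=robot.sense();print(s["t"],s["gripper_force"],abs(s["joint_velocities"]).max());print(robot.close_job())
E
```

```text
13.6333 40.350889563560486 0.0009176813009362391
the job is handed in; nothing more can be done
None
```

The notched slide is out of the rack, held still by its clear part with the label up and square to the reader's window at 12 cm (checked in two camera views to about 2–3 mm); the other two slides are still in their slots, and I handed the job in at 13.6 s.

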